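# Raise and lock the carry handle of a mesh tray

### The job

Make the mesh tray ready to be carried: swing its folded carry handle up until it clicks home in its upright seat, then slide the barrel bolt at the tray's end fully across so that it blocks the handle, and turn the bolt's red knob right down into its notch. Leave the things in the tray and the mug as they are, and take the hand away at the end.

Things in the scene. Friction and masses are not known exactly. Their poses are not given: they have to be found in the camera images.
- tray: stainless wire-mesh tray, held fast: 220 mm along its x, 300 mm along its y, rim 40 mm high. Origin under its centre, on the sideboard; z up, x roughly away from the robot (yaw within 0.3 rad). Offsets below are (x, y, height) in this frame. At its -y end a steel bracket (x -45 to 40, y -350 to -166, top 66 mm high) carries a barrel bolt.
- handle (a joint): carry handle's angle (rad): 0 folded, leaning 30 degrees above level to the tray's -x side (the robot's); grows as it swings up and away; 1.047 upright, its stop and seat. Loose: let go early, it falls back to 0. 1 to 2 N at the bar moves it; from 0.8 a sprung plunger resists (about 5 N in all) to a crest at 0.95, then drives it into its seat; about 2 N pulls it out.
- handle_hinge (a point): point on the handle's hinge line, midway between its arms: tray (0, 0, 50) mm; the line runs along the tray's y. The dark post outside the +y arm (115 mm high) holds the plunger.
- handle_grip (a point): centre of the handle's crossbar, 135 mm from the hinge line, along the tray's y: orange sleeve 20 mm thick, 130 mm long, on a steel bar 14 mm thick, 322 mm long. Upright, its ends stand over y = -161 and 161 mm. Flat arms 14 mm wide, 6 mm thick at y = -158 and 158 mm. Folded: tray (-117, 0, 117.5) mm; upright: (0, 0, 185) mm.
- bolt (a joint): slide of the barrel bolt along the tray's +y (m): 0 back, 0.036 fully across, at its stop. Stays where left; 2 N moves it. Steel rod 12 mm thick, axis at tray x = -15.5 mm, 80 mm high. Its tip passes just on the robot's side of the handle's -y arm and clears it only when the handle is seated upright; thrown earlier, it strikes or blocks the arm.
- bolt_knob (a joint): turn of the bolt's knob about the rod (rad): 0 stem straight up, grows as it tips to the tray's +x (away from the robot), 1.571 level in its notch. Starts within 0.3 of upright, stays where left; about 1 N at the ball turns it.
- knob_ball (a point): centre of the red ball, 18 mm across, on the knob's 8 mm stem, 38 mm from the rod's axis. Upright: tray x = -15.5 mm, y = -285 mm plus the slide, 118 mm high. Down: tray x = 22.5 mm, 80 mm high, over the bracket.
- notch (a point): middle of the notch, 13 mm wide, in the blue fence beside the rod: tray (3, -250, 80) mm. The fence (5 mm thick, top 88 mm high, y -334 to -212) stops the stem at about 0.75 rad except at the notch, which it meets only with the bolt slid over 0.033.
- staple (a point): top of the front one of two dark staples that hold the rod, tray (-15.5, -200, 90) mm, 22 mm wide in x, 8 mm in y; the other is alike at y = -340 mm.
- remote_dark: dark grey remote control, lying face up in the tray, long side across the tray; a bystander, not to be disturbed. Origin at the centre of its underside, x along its length. 170 x 44 x 19 mm.
- remote_mid: mid-grey remote control, lying face up in the tray, long side across the tray; a bystander, not to be disturbed. Origin at the centre of its underside, x along its length. 160 x 42 x 19 mm.
- remote_pale: pale grey remote control, lying face up in the tray, long side across the tray; a bystander, not to be disturbed. Origin at the centre of its underside, x along its length. 165 x 44 x 19 mm.
- hedgehog: ceramic hedgehog figurine, about 75 x 65 mm and 64 mm high, standing in the tray; a bystander, not to be disturbed. Origin at the centre of its underside.
- timer_plug: white plastic timer plug, 75 x 56 mm and 43 mm high, lying in the tray dial up, with a small toggle switch on its side; a bystander, not to be disturbed. Origin at the centre of its underside.
- mug: blue mug, 80 mm wide, 90 mm high, standing on the sideboard to the right of the tray; a bystander, not to be disturbed. Origin at the centre of its underside.

How it is judged:
By the outcome, as a careful person would: the job done as asked, in the order asked, and still so for the second after the job is handed in, with the robot touching nothing.
It also fails if it takes over 66 s, if anything falls off the work surface, if the arm or the gripper's body presses on something with over 40 N, if the wrist force passes 120 N, or if a joint passes its speed limit or range.

### The arm

A 7-joint arm with a two-finger parallel gripper is mounted at the origin on the work surface. World frame = base frame: x ahead of the robot, y to its left, z up, the work surface at z = 0. Lengths are in mm, angles in rad, forces in N, time in s.
With the tool pointing down it reaches from about 425 to 1025 mm from the base axis. Payload 3.6 kg.
Tool frame: the origin (TCP) lies at the very end of the fingers, on their centre line; the grasp point (between the pads) lies 19 mm behind it; x points along the fingers, y is the direction in which the jaws open and shut, and the axes are right-handed (so a half turn about x gives the same grasp; the last joint's range is limited). The gripper opens to 85 mm and grips with 20 to 120 N. Pads are 22 mm wide; open, the fingers measure 114 mm over their backs; the gripper's body (76 mm by 85 mm) begins 54 mm behind the grasp point. The pads swing forward as they close: fully open they stand 13 mm farther back than shut.
Start: joints at [-1.226, 0.591, 0.048, 1.609, -0.033, 0.943, -0.034], TCP at [307.358, 656.628, 231.302] pointing down, gripper open.
Joint ranges: [-2.69, 2.69], [-0.47, 2.24], [-1.27, 1.36], [0.19, 2.51], [-1.53, 4.68], [0.08, 2.07], [-3.09, 3.09]. Speed limits (rad/s): [2.57, 2.57, 3.14, 3.14, 3.14, 3.14, 3.14].

### API

Orientations are given as a unit quaternion [w, x, y, z].
In Python, from plant import get_state, viewer, bot gives the robot as it stands.
- The arm moves only by the shell command python3 -m inch 'ROWS' [OPENING]. ROWS is JSON, a list of rows, each a list of 2 entries, a list of its own where there are three numbers: the shift along the tool's x, y, z as a fraction of full scale, then the turn about the tool's x as a fraction of full scale. In form: [[[tx, ty, tz], spin], ...]. A call has 1 to 20 rows; each row shifts and turns the commanded pose from where the row before left it, along the tool's axes as they then stand; what a row does not reach is not made up. Full scale, the value 1, is 2 cm for a shift and 5 degrees for a turn. A row lasts 1/10 s, in which the tool goes at most 50 mm and 8.59 degrees, less where a joint would pass 70% of its speed; a pose out of reach is approached as far as the arm can. A call with a number of a shift or a turn outside -1 to 1 is refused whole. A call with a gripper value outside its range is refused whole. OPENING is the opening, from -1 (shut) to 1 (fully open), set as the call begins (- or left out, the last holds). The fingers move at their own pace and stop on an object; the grip force is fixed at half the most. Time passes only in rows, so rows that do not move let the fingers close. It gives the time, the measured TCP pose, the force and the opening at its end, in the units of the state.
- get_state(): the state, without advancing time (a new reading comes with each control period).
- viewer.camera(name): name is "side" or "top"; returns a dict with "color" (400x640x3 uint8, red, green, blue), "vfov" (degrees; the focal length in pixels is half the picture's height over the tangent of half this angle, whatever the lens; pixels are square), "cx", "cy" (the principal point, pixels), "R" (3x3) and "t" (3): a world point X has camera coordinates R X + t. Camera axes: x right, y down, z forward; pixel columns grow to the right and rows downward; lengths in mm; the calibration is good to about 2 mm. A picture is of the moment at which its call begins. There is no depth.
- bot.hand_in(): hands the job in, once; it reports no verdict.
The state is a dict: "clock": time; "qpos": joint angles; "joint_vel": joint speeds; "tau": joint torques, N m; "ee_pos": TCP position; "orientation": TCP orientation; "ft_force": force on the tool from outside, world axes, zero at the start; "torque": the same for the moment, N m; "width": finger opening in mm.
Only numpy, scipy, OpenCV 4.12 (cv2) and the standard library are available. Lean on these libraries where they do the work, as an engineer would, in place of code of your own. Each camera call takes 0.05 s, during which the arm holds its last target. There are 200 camera calls.

## Working session

There is one attempt and no reset: what is moved stays moved. The work goes in short steps, Python scripts to look and compute and a shell command to move; the robot and the scene stay as the last step left them, time stands still between calls to the robot, and variables do not carry over. Pictures are saved under pics/ and viewed, about 8 in all and at most 12, crops included, and the job is handed in when it is done.

```bash
mkdir -p pics; ls; python3 - <<'E'
from plant import get_state, viewer, bot
import cv2,numpy as np
s=get_state(); print({k:np.round(v,3) for k,v in s.items()})
for n in ("side","top"):
    c=viewer.camera(n); cv2.imwrite(f"pics/{n}0.png",c["color"][:,:,::-1]); np.savez(f"pics/{n}0.npz",**c)
    print(n,c["vfov"],c["cx"],c["cy"],np.round(c["R"],3).tolist(),np.round(c["t"],1), [k for k in c])
E
```

```text
pics
{'clock': np.float64(0.0), 'qpos': array([-1.227,  0.592,  0.048,  1.61 , -0.033,  0.943, -0.034]), 'joint_vel': array([-0.002,  0.001, -0.001,  0.001,  0.   ,  0.001, -0.002]), 'tau': array([ 0.0000e+00, -5.4869e+01,  1.5470e+00, -1.9812e+01,  1.0000e-02,
        9.0000e-03, -0.0000e+00]), 'ee_pos': array([306.995, 655.868, 230.131]), 'orientation': array([ 0.69 ,  0.153,  0.69 , -0.154]), 'ft_force': array([-0.879, -0.349, -0.545]), 'torque': array([-0.013,  0.055,  0.05 ]), 'width': np.float64(85.065)}
side 47.06336820952208 321.70148691123137 188.48666870169887 [[0.751, -0.66, 0.002], [-0.416, -0.476, -0.775], [0.512, 0.581, -0.632]] [-509.6  224.4  974.2] ['color', 'vfov', 'cx', 'cy', 'R', 't']
top 43.028906139883404 314.40820014617356 197.28009277601848 [[-0.015, -1.0, -0.013], [-0.984, 0.017, -0.178], [0.178, 0.01, -0.984]] [-120.9  572.7 1504.6] ['color', 'vfov', 'cx', 'cy', 'R', 't']
```

View pics/top0.png

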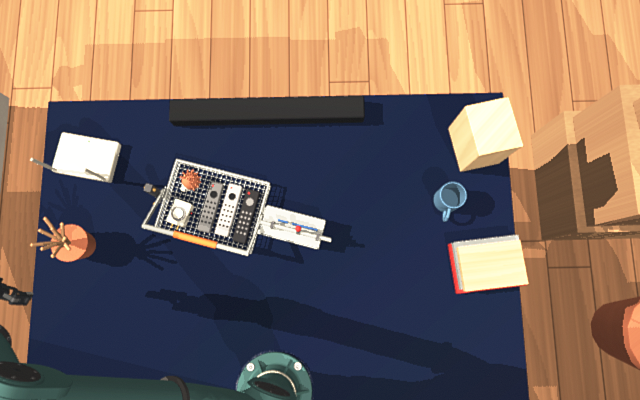

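View pics/side0.png

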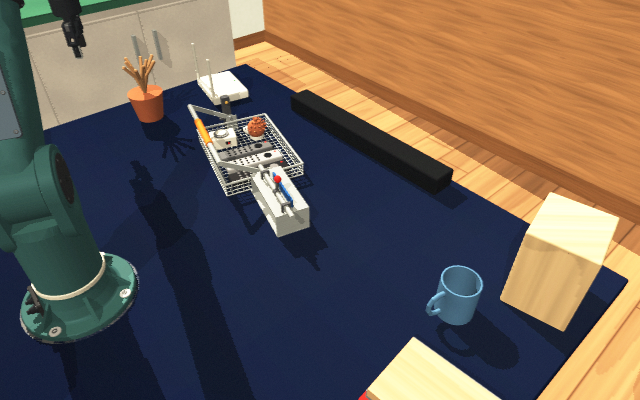

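The top view shows the tray around (208,207), with the orange sleeve at (195,240) and the red ball at (298,229). The mug is well away at (450,197). In the side view the sleeve is at (202,130) and the ball at (278,180).

```bash
cat > h.py <<'E'
import cv2,numpy as np
from scipy.optimize import least_squares
def cam(n):
    from plant import viewer
    return viewer.camera(n)
def f(c): return 200/np.tan(np.radians(float(c["vfov"])/2))
def proj(c,X):
    p=np.atleast_2d(X)@c["R"].T+c["t"]; return p[:,:2]/p[:,2:]*f(c)+[float(c["cx"]),float(c["cy"])]
def ray(c,uv):
    d=np.array([(uv[0]-c["cx"])/f(c),(uv[1]-c["cy"])/f(c),1.]); return -c["R"].T@c["t"],c["R"].T@d
def onz(c,uv,z): o,d=ray(c,uv); return o+d*(z-o[2])/d[2]
def tri(cs,uvs):
    A=0;b=0
    for c,u in zip(cs,uvs):
        o,d=ray(c,u); d=d/np.linalg.norm(d); P=np.eye(3)-np.outer(d,d); A=A+P; b=b+P@o
    return np.linalg.solve(A,b)
def mask(c,lo,hi,box):
    h=cv2.cvtColor(c["color"],cv2.COLOR_RGB2HSV); m=cv2.inRange(h,np.array(lo),np.array(hi))
    k=np.zeros_like(m); x0,y0,x1,y1=box; k[y0:y1,x0:x1]=m[y0:y1,x0:x1]; 
    n,l,st,ce=cv2.connectedComponentsWithStats(k)
    if n<2: return None
    i=1+np.argmax(st[1:,4]); pts=np.argwhere(l==i)[:,::-1].astype(float)
    ctr=pts.mean(0); v=np.linalg.svd(pts-ctr,full_matrices=False)[2][0]; s=(pts-ctr)@v
    return ctr,len(pts),ctr+v*s.min(),ctr+v*s.max()
ORA=((8,150,120),(22,255,255)); RED=((0,190,100),(5,255,255)); BLU=((100,120,120),(116,255,255))
def T(p,q):
    x,y,a=p; q=np.atleast_2d(q); c,s=np.cos(a),np.sin(a)
    return np.c_[x+c*q[:,0]-s*q[:,1],y+s*q[:,0]+c*q[:,1],q[:,2]]
E
python3 - <<'E'
from h import *
t=dict(np.load("pics/top0.npz"));s=dict(np.load("pics/side0.npz"))
R={}
for n,c,bo,br in (("t",t,(165,225,225,255),(285,220,310,240)),("s",s,(185,105,225,165),(265,165,295,195))):
    for k,b,col in (("o",bo,ORA),("r",br,RED),("b",(br[0]-20,br[1]-20,br[2]+30,br[3]+30),BLU)):
        R[n+k]=mask(c,*col,b); print(n,k,None if R[n+k] is None else [np.round(q,1) for q in R[n+k]])
o=tri((t,s),(R["to"][0],R["so"][0])); r=tri((t,s),(R["tr"][0],R["sr"][0])); print("orange",o,"red",r)
e=[onz(t,R["to"][i],117.5) for i in (2,3)]; e=sorted(e,key=lambda q:q[1]); d=e[1]-e[0]; print("len",np.linalg.norm(d),"yaw",np.arctan2(-d[0],d[1]))
def res(p):
    k=p[3]; g=T(p,[[-117,0,117.5],[-15.5+38*np.sin(k),-285,80+38*np.cos(k)]])
    return np.r_[(proj(t,g)-[R["to"][0],R["tr"][0]]).ravel(),(proj(s,g)-[R["so"][0],R["sr"][0]]).ravel()]
q=least_squares(res,[o[0]+117,o[1],0,0]); print("pose",q.x,"res",q.fun.round(2))
big=cv2.resize(np.hstack([t["color"][150:260,135:345],s["color"][85:245,180:320][:110]])[:,:,::-1],None,fx=2,fy=2)
a=cv2.resize(s["color"][80:245,180:320,::-1],None,fx=3.6,fy=3.6,interpolation=cv2.INTER_CUBIC); cv2.imwrite("pics/z0.png",a)
E
```

```text
t o [array([194.2, 239. ]), np.int64(219), array([173.3, 233.6]), array([215.6, 244.6])]
t r [array([298.7, 229.2]), np.int64(6), array([299.2, 227.1]), array([298.2, 231. ])]
t b [array([307.9, 227.4]), np.int64(23), array([299.9, 225.3]), array([316.1, 229.6])]
s o [array([202.4, 130.7]), np.int64(146), array([196. , 118.9]), array([209.9, 144.4])]
s r [array([277.3, 178.9]), np.int64(32), array([275.5, 176.6]), array([279.1, 181.2])]
s b [array([285.4, 191.1]), np.int64(42), array([279.5, 182.3]), array([291.6, 200.3])]
orange [439.96104155 218.88126397 122.10230273] red [464.7546606  -83.79277687 120.96915983]
len 128.37923224998744 yaw -0.2682845660354935Traceback (most recent call last):
  File "<stdin>", line 12, in <module>
    return func(*args, **kwargs)
    vector_fun = VectorFunction(
        fun_wrapped,
    ...<6 lines>...
        workers=workers
    )
    self._update_fun()
    ~~~~~~~~~~~~~~~~^^
    self.f = self.fun_wrapped(xp_copy(self.x))
             ~~~~~~~~~~~~~~~~^^^^^^^^^^^^^^^^^
    return np.atleast_1d(self.fun(x))
                         ~~~~~~~~^^^
    return self.f(x, *self.args, **self.kwargs)
           ~~~~~~^^^^^^^^^^^^^^^^^^^^^^^^^^^^^^
  File "<stdin>", line 10, in res
  File "h.py", line 27, in T
    x,y,a=p; q=np.atleast_2d(q); c,s=np.cos(a),np.sin(a)
    ^^^^^
ValueError: too many values to unpack (expected 3)
```

```bash
sed -i 's/x,y,a=p;/x,y,a=p[:3];/' h.py
python3 - <<'E'
from h import *
from plant import get_state
t=dict(np.load("pics/top0.npz"));s=dict(np.load("pics/side0.npz"))
M=lambda c,b,col:mask(c,*col,b)
to,so=M(t,(165,225,225,255),ORA),M(s,(185,105,225,165),ORA); tr,sr=M(t,(285,220,310,240),RED),M(s,(265,165,295,195),RED); tb=M(t,(265,200,340,270),BLU)
yaw=-0.268
def res(p):
    k=p[3]; g=T(p,[[-117,0,117.5],[-15.5+38*np.sin(k),-285,80+38*np.cos(k)]])
    return np.r_[(proj(t,g)-[to[0],tr[0]]).ravel(),(proj(s,g)-[so[0],sr[0]]).ravel(),(p[2]-yaw)*40]
q=least_squares(res,[555,190,-.27,0]); p=q.x; print("pose",p,"res",q.fun.round(2))
for n,c in (("top",t),("side",s)):
    im=c["color"][:,:,::-1].copy(); im=cv2.resize(im,None,fx=4,fy=4,interpolation=cv2.INTER_CUBIC)
    for Q,col in (([[x,y,40] for x in(-110,110) for y in (-150,150)],(0,255,255)),([[0,-161,0+50],[0,161,50],[-117,-161,117.5],[-117,161,117.5]],(255,0,255)),([[3,-334,88],[3,-212,88],[3,-250,88],[-15.5,-200,90],[-15.5,-340,90],[-15.5,-285,80]],(0,255,0))):
        for u in proj(c,T(p,Q)): cv2.circle(im,tuple(((u+.5)*4).astype(int)),3,col,1)
    x0,y0,x1,y1=(140,150,338,262) if n=="top" else (180,85,320,240)
    cv2.imwrite(f"pics/z{n}.png",im[y0*4:y1*4,x0*4:x1*4][:600,:800])
st=get_state();
from scipy.spatial.transform import Rotation as Ro
w,x,y,z=st["orientation"];print(Ro.from_quat([x,y,z,w]).as_matrix().round(3))
E
```

```text
pose [ 5.53516931e+02  1.89480076e+02 -2.71701392e-01  1.03507853e-01] res [-0.51  0.32 -0.63 -0.18  0.7   0.96  0.09  0.48 -0.15]
[[-0.001  0.424  0.906]
 [-0.002  0.906 -0.424]
 [-1.    -0.002  0.   ]]
```

View pics/ztop.png

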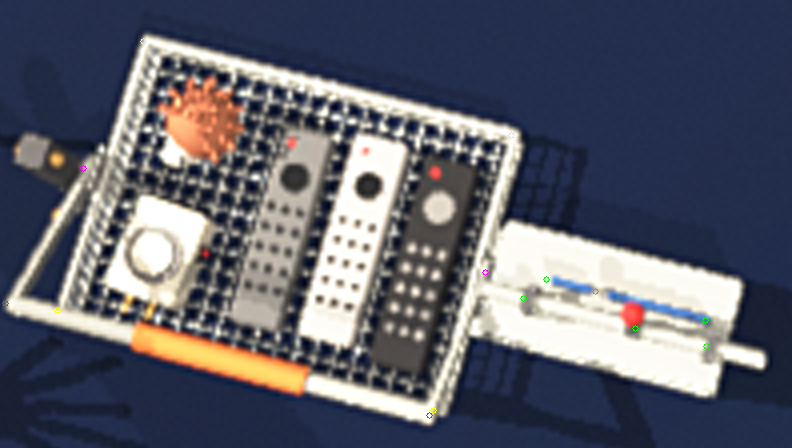

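View pics/zside.png

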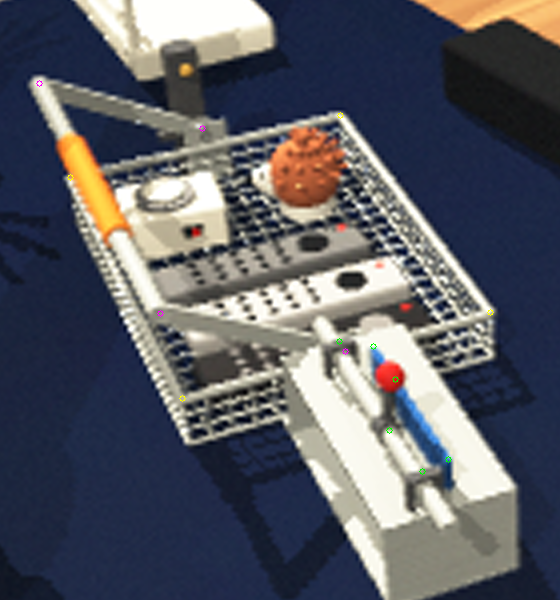

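Reprojected tray corners, hinge, fence and staples all land within about 1-2 px, so the pose is good: (553.5, 189.5), yaw -0.272. I'll spin the tool +80.5° so that tool y = tray +x, z = tray -y and x = down, and half-close the fingers to straddle the bar.

```bash
cat >> h.py <<'E'
P=np.array([553.52,189.48,-0.2717])
def where():
    from plant import get_state
    from scipy.spatial.transform import Rotation as Ro
    s=get_state(); x,y,z=s["ee_pos"]; c,n=np.cos(P[2]),np.sin(P[2]); dx,dy=x-P[0],y-P[1]
    w,a,b,d=s["orientation"]; m=Ro.from_quat([a,b,d,w]).as_matrix()
    F=s["ft_force"]; print("clk %.1f"%s["clock"],"tray",np.round([c*dx+n*dy,-n*dx+c*dy,z],1),"F tray",np.round([c*F[0]+n*F[1],-n*F[0]+c*F[1],F[2]],1),"yerr deg %.2f"%np.degrees(np.arctan2(m[1,1],m[0,1])-P[2]),"tilt",m[:2,0].round(3),"w %.1f"%s["width"],"q7 %.2f"%s["qpos"][6])
E
python3 -m inch '[[[0,0,0],1],[[0,0,0],1],[[0,0,0],1],[[0,0,0],1],[[0,0,0],1],[[0,0,0],1],[[0,0,0],1],[[0,0,0],1],[[0,0,0],1],[[0,0,0],1],[[0,0,0],1],[[0,0,0],1],[[0,0,0],1],[[0,0,0],1],[[0,0,0],1],[[0,0,0],1],[[0,0,0],0.1],[[0,0,0],0]]' 0
python3 -c "from h import *; where()"
```

```text
clock: 1.9
ee_pos: [307.0, 656.4, 230.8]
orientation: [-0.428, -0.563, -0.428, 0.563]
ft_force: [-0.4, -0.7, 0.5]
width: 42.3
clk 1.9 tray [-362.8  383.7  230.8] F tray [-0.2 -0.8  0.5] yerr deg 0.09 tilt [-0.    -0.001] w 42.3 q7 -1.21
```

```bash
python3 -m inch '[[[0,0,1],0],[[0,0,1],0],[[0,0,1],0],[[0,0,1],0],[[0,0,1],0],[[0,0,1],0],[[0,0,1],0],[[0,1,1],0],[[0,1,1],0],[[0,1,1],0],[[0,1,1],0],[[0,1,1],0],[[0,1,1],0],[[0,1,1],0],[[0,1,1],0],[[0,1,1],0],[[0,1,1],0],[[0,1,1],0],[[0,1,1],0],[[0,0.3,0.2],0]]'
python3 - <<'E'
from h import *
where()
for n in ("top","side"):
    c=cam(n); cv2.imwrite(f"pics/{n}1.png",c["color"][:,:,::-1])
E
```

```text
clock: 3.9
ee_pos: [442.6, 217.3, 231.7]
orientation: [0.427, 0.564, 0.426, -0.564]
ft_force: [-0.5, 0.3, 0.2]
width: 42.9
clk 3.9 tray [-114.3   -3.   231.7] F tray [-0.6  0.2  0.2] yerr deg -0.25 tilt [ 0.001 -0.001] w 42.9 q7 -0.56
```

```bash
python3 -m inch '[[[0.5,0,0],0],[[1,0,0],0],[[1,0,0],0],[[1,0,0],0],[[0.5,0,0],0],[[0,0,0],0]]'
python3 -c "
from h import *
where()
c=cam('side'); cv2.imwrite('pics/s2.png',cv2.resize(c['color'][60:220,120:330,::-1],None,fx=3,fy=3,interpolation=2))"
```

```text
clock: 4.6
ee_pos: [439.5, 221.3, 149.7]
orientation: [-0.428, -0.561, -0.428, 0.564]
ft_force: [-0.2, -0.2, 0.1]
width: 42.5
clk 4.6 tray [-118.4    0.   149.7] F tray [-0.1 -0.3  0.1] yerr deg 0.12 tilt [-0.003 -0.002] w 42.5 q7 -0.46
```

View pics/s2.png

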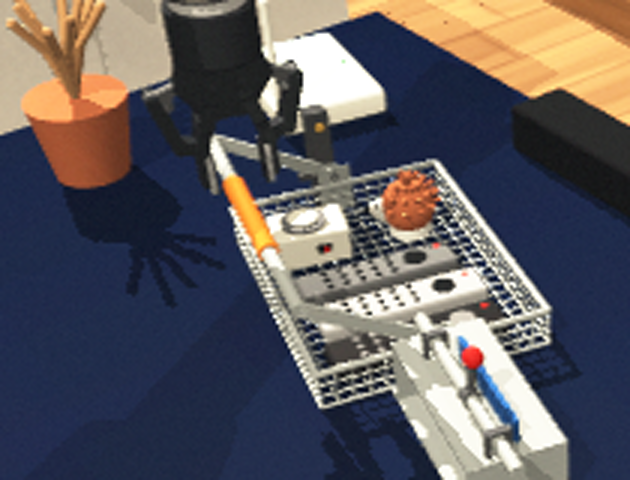

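Picture 5: the fingers, with tips at (212,185) and (270,170), hang either side of the bar line and above the sleeve. Continuing down.

```bash
python3 -m inch '[[[0.5,0,0],0],[[0.8,0,0],0],[[0.8,0,0],0],[[0.7,0,0],0],[[0.1,0,0],0],[[0,0,0],0],[[0,0,0],0]]'
python3 -c "
from h import *
where()"
```

```text
clock: 5.35
ee_pos: [441.8, 220.9, 94.0]
orientation: [0.428, 0.564, 0.427, -0.563]
ft_force: [0.3, -0.2, 0.6]
width: 42.4
clk 5.3 tray [-116.1    0.3   94. ] F tray [ 0.3 -0.2  0.6] yerr deg -0.02 tilt [0.001 0.001] w 42.4 q7 -0.39
```

```bash
python3 -m inch '[[[0,0.3,0],0],[[0,0.2,0],0],[[-0.3,0.2,0],0],[[-0.3,0.2,0],0],[[-0.27,0.22,0],0],[[-0.27,0.22,0],0],[[-0.25,0.25,0],0],[[-0.25,0.25,0],0],[[-0.22,0.27,0],0],[[-0.22,0.27,0],0],[[-0.19,0.3,0],0],[[-0.19,0.3,0],0],[[-0.16,0.31,0],0],[[-0.16,0.31,0],0]]'
python3 - <<'E'
from h import *
where()
c=cam("top");s=cam("side")
a=mask(c,*ORA,(165,150,240,260)); b=mask(s,*ORA,(180,70,290,170)); print(a,b)
o=tri((c,s),(a[0],b[0])); d=o[:2]-P[:2]; print("bar tray",np.cos(P[2])*d[0]+np.sin(P[2])*d[1],o[2])
cv2.imwrite('pics/s3.png',cv2.resize(s['color'][60:220,120:330,::-1],None,fx=3,fy=3,interpolation=2))
E
```

```text
clock: 6.75
ee_pos: [511.9, 200.9, 149.4]
orientation: [0.428, 0.564, 0.427, -0.563]
ft_force: [-1.1, 0.2, 0.1]
width: 42.5
clk 6.8 tray [-43.2  -0.2 149.4] F tray [-1.1 -0.1  0.1] yerr deg -0.05 tilt [ 0.002 -0.   ] w 42.5 q7 -0.37
(array([191.42657343, 178.1958042 ]), 143, array([188.29431902, 169.53205737]), array([194.3964847, 186.4105135])) (array([256.00408163, 126.47755102]), 245, array([258.01636231, 117.00347533]), array([253.98232396, 135.99624563]))
bar tray 62.06718816785676 40.43373690904307
```

View pics/s3.png

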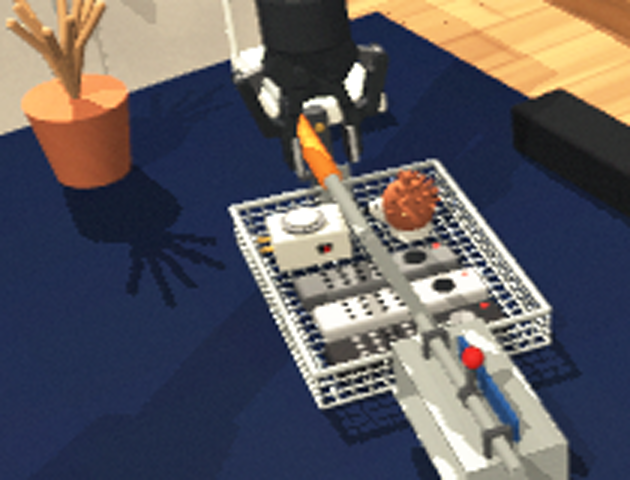

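Picture 6: the bar is held between the fingers and rising (the mask caught the hedgehog, so I'm ignoring that reading). Carrying on to the seat.

```bash
python3 -m inch '[[[-0.12,0.33,0],0],[[-0.12,0.33,0],0],[[-0.09,0.34,0],0],[[-0.09,0.34,0],0],[[-0.06,0.35,0],0],[[-0.06,0.35,0],0],[[-0.03,0.35,0],0],[[0,0.35,0],0],[[0,0,0],0]]'
python3 -c "
from h import *
where()"
```

```text
clock: 7.75
ee_pos: [564.7, 186.3, 160.3]
orientation: [0.428, 0.564, 0.427, -0.563]
ft_force: [0.2, -0.4, -0.2]
width: 42.7
clk 7.8 tray [ 1.160e+01 -1.000e-01  1.603e+02] F tray [ 0.3 -0.3 -0.2] yerr deg -0.06 tilt [ 0.001 -0.   ] w 42.7 q7 -0.33
```

```bash
python3 -m inch '[[[0,0.1,0],0],[[0,0.1,0],0],[[0,0,0],0]]'
python3 -c "
from h import *
where()"
```

```text
clock: 8.05
ee_pos: [564.7, 186.2, 160.0]
orientation: [-0.426, -0.562, -0.429, 0.564]
ft_force: [-6.1, 2.0, 5.2]
width: 42.6
clk 8.1 tray [ 1.16e+01 -1.00e-01  1.60e+02] F tray [-6.4  0.3  5.2] yerr deg 0.03 tilt [-0.006  0.001] w 42.6 q7 -0.33
```

The bar is pressing against its stop at the upright position. I'll centre the fingers, lift clear and check.

```bash
python3 -m inch '[[[0,-0.3,0],0],[[0,-0.3,0],0],[[0,-0.16,0],0],[[0,0,0],0],[[-0.4,0,0],0],[[-0.8,0,0],0],[[-1,0,0],0],[[-1,0,0],0],[[-1,0,0],0],[[0,0,0],0]]'
python3 - <<'E'
from h import *
where()
c=cam("top");s=cam("side")
np.savez("pics/top4.npz",**c);np.savez("pics/side4.npz",**s)
q=[[0,-65,185],[0,65,185],[0,-161,185],[0,161,185]]
im=cv2.resize(s['color'],None,fx=4,fy=4,interpolation=2)[:,:,::-1].copy()
for u in proj(s,T(P,q)): cv2.circle(im,tuple(((u+.5)*4).astype(int)),4,(255,0,255),1)
cv2.imwrite('pics/s4.png',im[240:840,720:1320])
E
```

```text
clock: 9.05
ee_pos: [555.2, 189.8, 247.7]
orientation: [0.428, 0.566, 0.427, -0.561]
ft_force: [0.6, 0.1, 0.0]
width: 42.4
clk 9.1 tray [  1.5   0.7 247.7] F tray [0.5 0.3 0. ] yerr deg -0.05 tilt [0.007 0.002] w 42.4 q7 -0.41
```

View pics/s4.png

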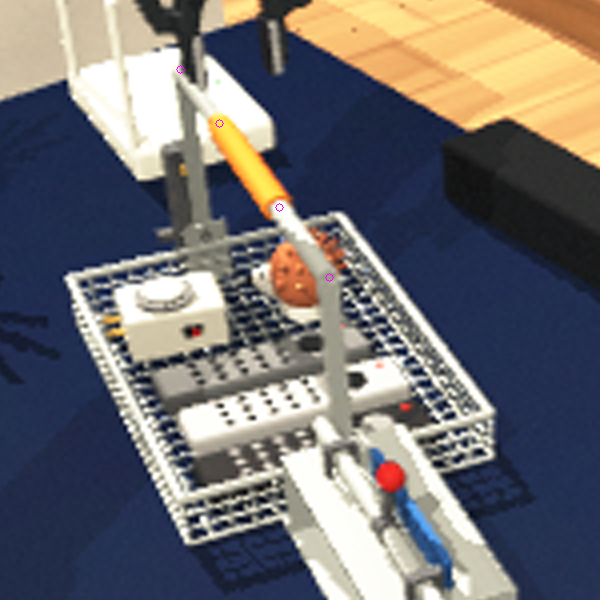

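Picture 7: the handle stands upright and free; its bar matches the predicted upright points (181,69), (219,123), (279,207) and (329,277). Next I'll close the fingers and go behind the knob.

```bash
python3 -m inch '[[[0,0,0.4],0],[[0,0,0.8],0],[[0,0,1],0],[[0,0,1],0],[[0,0,1],0],[[0,0,1],0],[[0,0,1],0],[[0,0,1],0],[[0,0,1],0],[[0,0,1],0],[[0,0,1],0],[[0,-0.3,1],0],[[0,-0.35,1],0],[[0,0,1],0],[[0,0,1],0],[[0,0,1],0],[[0,0,1],0],[[0,0,0.65],0],[[0,0,0],0],[[0,0,0],0]]' -1
python3 -c "
from h import *
where()"
```

```text
clock: 11.15
ee_pos: [449.2, -131.5, 244.3]
orientation: [0.427, 0.563, 0.428, -0.563]
ft_force: [0.2, 0.7, -0.6]
width: -0.2
clk 11.2 tray [ -14.3 -337.2  244.3] F tray [ 0.   0.7 -0.6] yerr deg -0.06 tilt [0.    0.001] w -0.2 q7 0.17
```

```bash
python3 -m inch '[[[0,0.05,-0.55],0],[[0.5,0,-0.5],0],[[1,0,0],0],[[1,0,0],0],[[1,0,0],0],[[1,0,0],0],[[1,0,0],0],[[0.7,0,0],0],[[0.5,0,0],0],[[0.35,0,0],0],[[0,0,0],0],[[0,0,0],0]]'
python3 - <<'E'
from h import *
where()
s=cam("side");t=cam("top")
np.savez("pics/t5.npz",**t)
a=cv2.resize(s['color'][110:240,230:330,::-1],None,fx=4.6,fy=4.6,interpolation=2)
b=cv2.resize(t['color'][180:310,260:330,::-1],None,fx=4.6,fy=4.6,interpolation=2)
cv2.imwrite('pics/s5.png',np.hstack([a,b]))
E
```

```text
clock: 12.35
ee_pos: [456.4, -111.4, 103.5]
orientation: [0.428, 0.563, 0.428, -0.563]
ft_force: [0.4, -0.5, -0.7]
width: 0.1
clk 12.3 tray [ -12.8 -315.9  103.5] F tray [ 0.5 -0.3 -0.7] yerr deg 0.01 tilt [ 0. -0.] w 0.1 q7 0.34
```

View pics/s5.png

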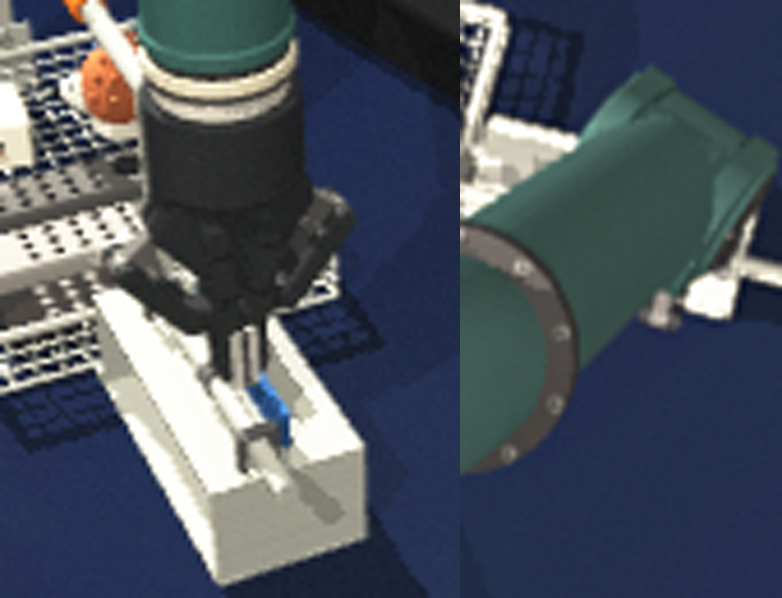

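Picture 8: the closed fingers stand over the rod between the rear staple and the (hidden) ball. Pushing +y.

```bash
python3 -m inch '[[[0,0,-0.3],0],[[0,0,-0.3],0],[[0,0,-0.2],0],[[0,0,-0.2],0],[[0,0,-0.2],0],[[0,0,-0.2],0],[[0,0,-0.2],0],[[0,0,-0.2],0],[[0,0,-0.2],0],[[0,0,-0.2],0],[[0,0,0],0]]'
python3 -c "
from h import *
where()"
```

```text
clock: 13.55
ee_pos: [468.2, -68.3, 103.3]
orientation: [0.428, 0.563, 0.428, -0.563]
ft_force: [-0.3, -0.4, -0.0]
width: 0.2
clk 13.6 tray [ -13.  -271.2  103.3] F tray [-0.2 -0.4 -0. ] yerr deg 0.05 tilt [0. 0.] w 0.2 q7 0.26
```

```bash
python3 -m inch '[[[0,0,-0.1],0],[[0,0,-0.1],0],[[0,0,-0.1],0],[[0,0,0],0]]'
python3 -c "
from h import *
where()"
```

```text
clock: 13.95
ee_pos: [468.4, -67.0, 103.3]
orientation: [-0.428, -0.563, -0.425, 0.565]
ft_force: [-2.1, -8.9, 1.0]
width: 0.2
clk 13.9 tray [ -13.2 -269.9  103.3] F tray [ 0.4 -9.2  1. ] yerr deg -0.21 tilt [-0.    -0.004] w 0.2 q7 0.25
```

Stop met with 9 N at ball y ≈ -249, so the bolt is fully across. Next I'll go round to the ball's -x side.

```bash
python3 -m inch '[[[0,0,0.5],0],[[0,0,0.5],0],[[0,-0.6,0],0],[[0,-1,0],0],[[0,0,-0.5],0],[[0,0,-0.7],0],[[0,0,-0.6],0],[[0,0,0],0],[[0,0,0],0]]'
python3 - <<'E'
from h import *
where()
s=cam("side")
cv2.imwrite('pics/s6.png',cv2.resize(s['color'][110:240,230:330,::-1],None,fx=4.6,fy=4.6,interpolation=2))
E
```

```text
clock: 14.85
ee_pos: [443.2, -38.8, 103.3]
orientation: [0.428, 0.563, 0.428, -0.563]
ft_force: [0.4, 0.2, 0.2]
width: -0.0
clk 14.8 tray [ -45.  -249.5  103.3] F tray [0.3 0.3 0.2] yerr deg 0.07 tilt [0. 0.] w -0.0 q7 0.22
```

View pics/s6.png

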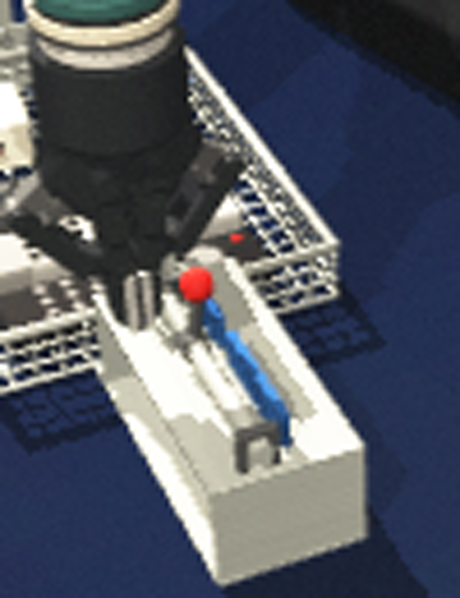

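Picture 9: the ball at (197,283) is close to the front, and the fingers stand on its robot side. Lowering 8 mm and pushing +x.

```bash
python3 -m inch '[[[0.4,0.1,0],0],[[0,0.3,0],0],[[0,0.2,0],0],[[0,0.2,0],0],[[0,0.2,0],0],[[0,0.2,0],0],[[0,0.2,0],0],[[0,0.2,0],0],[[0,0.2,0],0],[[0,0.2,0],0],[[0,0,0],0]]'
python3 -c "
from h import *
where()
s=cam('side'); m=mask(s,*RED,(250,155,300,200)); print(m)
for k in (0,.4,.7,.9,1.1,1.3,1.57): print(k, proj(s,T(P,[[-15.5+38*np.sin(k),-249,80+38*np.cos(k)]])).round(1))"
```

```text
clock: 16.0
ee_pos: [482.9, -50.4, 95.5]
orientation: [0.428, 0.564, 0.427, -0.563]
ft_force: [-0.8, 0.5, 0.6]
width: 0.0
clk 16.0 tray [  -3.7 -250.    95.5] F tray [-0.9  0.3  0.6] yerr deg -0.01 tilt [ 0.002 -0.001] w 0.0 q7 0.23
(array([283.64516129, 174.29032258]), 31, array([284.86115935, 170.94946508]), array([282.58181943, 177.21176937]))
0 [[270.5 171.5]]
0.4 [[276.2 170.9]]
0.7 [[280.1 171.8]]
0.9 [[282.2 173. ]]
1.1 [[283.8 174.6]]
1.3 [[285.  176.6]]
1.57 [[285.7 179.6]]
```

Ball angle is about 1.1 rad, past the fence, so the stem is in the notch. Pressing it down from above.

```bash
python3 -m inch '[[[-0.1,-0.3,0],0],[[-0.7,0,0],0],[[-0.7,0,0],0],[[0,0.5,0],0],[[0,0.7,0],0],[[0,0.5,0],0],[[0,0,0],0],[[0.5,0,0],0],[[0.2,0,0],0],[[0.2,0,0],0],[[0.2,0,0],0],[[0.2,0,0],0],[[0.2,0,0],0],[[0,0,0],0]]'
python3 -c "
from h import *
where()"
```

```text
clock: 17.45
ee_pos: [507.4, -57.4, 94.6]
orientation: [-0.427, -0.563, -0.428, 0.564]
ft_force: [-0.5, 0.8, 0.5]
width: -0.2
clk 17.4 tray [  21.8 -250.2   94.6] F tray [-0.7  0.6  0.5] yerr deg -0.01 tilt [-0.002  0.001] w -0.2 q7 0.23
```

```bash
python3 -m inch '[[[0.1,0.05,0],0],[[0.1,0.05,0],0],[[0.1,0,0],0],[[0.1,0,0],0],[[0,0,0],0]]'
python3 -c "
from h import *
where()"
```

```text
clock: 17.95
ee_pos: [510.4, -58.2, 88.0]
orientation: [0.427, 0.563, 0.428, -0.563]
ft_force: [-3.1, 0.6, 10.8]
width: 0.3
clk 17.9 tray [  24.9 -250.1   88. ] F tray [-3.1 -0.2 10.8] yerr deg -0.03 tilt [-0.     0.001] w 0.3 q7 0.24
```

Pressing 11 N at z = 88 (a level ball tops out at 89), so the knob is bottomed. Lift away and check.

```bash
python3 -m inch '[[[-0.3,0,0],0],[[-1,0,0],0],[[-1,0,0],0],[[-1,0,0],0],[[-1,0,0],0],[[-1,0,0],0],[[-1,0,0.5],0],[[-1,0,1],0],[[0,0,1],0],[[0,-0.5,1],0],[[0,-0.5,1],0],[[0,-0.5,1],0],[[0,-0.5,1],0],[[0,-0.5,1],0],[[0,0,1],0],[[0,0,1],0],[[0,0,0],0],[[0,0,0],0]]'
python3 - <<'E'
from h import *
where()
s=cam("side");t=cam("top")
for n,c,bx in (("s",s,(265,155,305,200)),("t",t,(280,205,320,240))):
    m=mask(c,*RED,bx); print(n,m and m[0],"pred",proj(c,T(P,[[22.5,-249,80],[0,0,185],[0,-161,185]])).round(1).tolist())
for n,c,bx in (("s",s,(225,80,265,118)),("t",t,(175,180,235,225))):
    m=mask(c,*ORA,bx); print(n,m and (m[0],m[1]))
a=cv2.resize(s['color'][65:240,190:320,::-1],None,fx=3.4,fy=3.4,interpolation=2)
b=cv2.resize(t['color'][150:250,240:340,::-1],None,fx=3.4,fy=3.4,interpolation=2); 
im=np.zeros((595,782,3),np.uint8); im[:a.shape[0],:a.shape[1]]=a; im[:340,442:]=b
cv2.imwrite('pics/s7.png',im)
E
```

```text
clock: 19.75
ee_pos: [411.1, -227.6, 233.3]
orientation: [0.427, 0.563, 0.427, -0.563]
ft_force: [0.0, 0.3, -0.4]
width: -0.2
clk 19.8 tray [ -25.3 -440.   233.3] F tray [-0.   0.2 -0.4] yerr deg -0.07 tilt [-0.  0.] w -0.2 q7 0.44
s [285.8        180.16666667] pred [[285.7, 179.6], [241.6, 100.6], [261.8, 129.0]]
t [291.07142857 216.71428571] pred [[289.9, 216.5], [200.0, 196.7], [255.1, 211.0]]
s (array([242.04242424, 101.67272727]), 165)
t (array([202.44745763, 196.99661017]), 295)
```

View pics/s7.png

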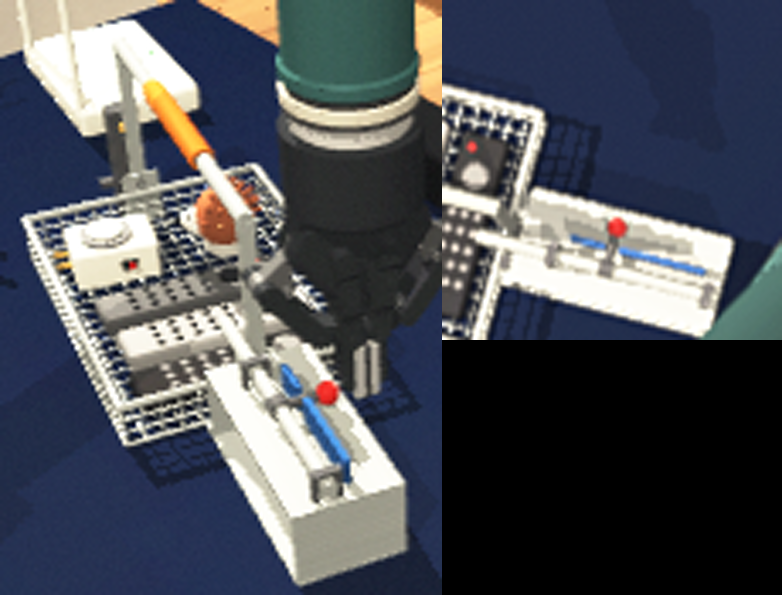

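Picture 10: the handle is upright, the rod passes the arm and the ball lies level through the notch at (326,392), within about 1 px of prediction in both views. The things in the tray are where they were and the hand is clear.

```bash
python3 -c "
from plant import bot
print(bot.hand_in())"
```

```text
the job is handed in; nothing more can be done
None
```

The tray is ready to carry, and I handed the job in at about 20 s on the clock, well inside the 66 s limit.

- **Handle:** I swung it up between half-open fingers until it met its stop (about 6 N against it). It stayed upright after I let go, and did so through the rest of the job.
- **Bolt:** I pushed it across with closed fingers until it stopped (about 9 N). That puts the ball at tray y of about -249 mm, where full travel should leave it.
- **Knob:** I tipped it through the notch, then pressed it down until it bottomed at about 11 N.

**Last checks:**
- The red ball was within about 1 px of its level, fully-across position in both cameras.
- The sleeve was within about 1 px of its upright position in the side view and about 2.5 px in the top view. That is roughly 7 mm along the bar, and I put it down to shading.
- In the last pictures the things in the tray looked unmoved. The mug was outside those views and the arm never went near it.
- The hand is clear, with no contact force showing.
- One mid-swing sleeve reading was wrong because the colour mask caught the hedgehog. I ignored it and judged by the picture and the force instead.

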